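Shut the touch guard and switch on

ROBOT

A 7-joint arm with a two-finger parallel gripper is mounted at the origin on the work surface. World frame = base frame: x ahead of the robot, y to its left, z up, the work surface at z = 0. Lengths are in m, angles in rad, forces in N, time in s.
With the tool pointing down it reaches from about 0.425 to 0.925 m from the base axis. Payload 6.8 kg.
Tool frame: the origin (TCP) lies at the very end of the fingers, on their centre line; the grasp point (between the pads) lies 19 mm behind it; z points along the fingers, x is the direction in which the jaws open and shut, and the axes are right-handed (so a half turn about z gives the same grasp; the last joint's range is limited). The gripper opens to 85 mm and grips with 20 to 120 N. Pads are 22 mm wide; open, the fingers measure 114 mm over their backs; the gripper's body (76 mm by 85 mm) begins 54 mm behind the grasp point. The pads swing forward as they close: fully open they stand 13 mm farther back than shut.
Start: joints at [1.181, 0.477, 0.022, 1.555, -0.011, 1.109, -0.083], TCP at [0.188, -0.648, 0.231] pointing down, gripper open.
Joint ranges: [-2.96, 2.96], [-0.34, 2.1], [-1.41, 1.46], [0.24, 2.44], [-1.37, 4.51], [0.17, 1.92], [-2.96, 2.96]. Speed limits (rad/s): [2.39, 2.39, 3.14, 3.14, 3.14, 3.14, 3.14].

INTERFACE

Orientations are given as a unit quaternion [w, x, y, z].
In Python, from station import get_obs, read_camera, calibration, hand_in, recognise, outline_of, place_of gives the robot as it stands.
- The arm moves only by the tool move_arm, never from a script. Its argument "steps" is a list of rows, each an object with "fingers": the finger opening in mm, from 0 to 85.4; "translation": the shift along the world's x, y, z in mm, a list of three; "turn": the turn about the world's z in rad. In form: [{"fingers": fingers, "translation": [dx, dy, dz], "turn": turn}, ...]. A call has 1 to 10 rows; each row shifts and turns the commanded pose from where the row before left it; what a row does not reach is not made up. A row lasts 1/8 s, in which the tool goes at most 62.5 mm and 10.7 degrees, less where a joint would pass 70% of its speed; a pose out of reach is approached as far as the arm can. A call with a gripper value outside its range is refused whole. The fingers move at their own pace and stop on an object; "newtons" is the grip in N (left out, the last holds). Time passes only in rows, so rows that do not move let the fingers close. It gives the time, the measured TCP pose, the force and the opening at its end, in the units of the state.
- get_obs(): the state, without advancing time (a new reading comes with each control period).
- read_camera(name): name is "scene" or "top" or "wrist"; returns the picture (480x640x3 uint8, blue, green, red); there is no depth.
- calibration(name): a dict with "camera_matrix" (3x3 intrinsics, pixels), "rvec" (rotation vector, rad) and "tvec" (3), from world to camera coordinates, as OpenCV has them. Camera axes: x right, y down, z forward; pixel columns grow to the right and rows downward; lengths in m; the calibration is good to about 2 mm. A picture is of the moment at which its call begins: read the wrist's pose just before it. calibration takes no time and is no camera call; for the wrist camera it gives the pose at the moment of the call.
- hand_in(): hands the job in, once; it reports no verdict.
Trained networks look in the newest picture that a camera, given by its name, has taken for a name from the list of things; names that differ only in an ending like _2 or _b are one class to them, and where a whole thing is asked for, a point or a joint stands for the part that bears it (a point fixed in the world has none). Each returns a list of dicts, best first, with "conf" (0 to 1); they miss things now and then, are a little off and sometimes report something else, mostly with a low value. They report only what shows in the picture. A call takes as long as a camera call. They do not tell look-alikes from the thing itself.
- recognise(camera, name): "xy" ([column, row] in pixels, amid what is visible of it).
- outline_of(camera, name): "mask" (480x640 bool, what is visible of it) and "xy" ([column, row] in pixels, amid what is visible of it).
- place_of(camera, name): "xy" ([column, row] in pixels: a listed point, or the origin of a listed thing).
The state is a dict: "t": time; "q": joint angles; "joint_vel": joint speeds; "joint_torque": joint torques, N m; "eef_pos": TCP position; "tool_rot": TCP orientation; "contact_force": force on the tool from outside, world axes, zero at the start; "torque": the same for the moment, N m; "gripper_width": opening from 0.0 (shut) to 1.0 (fully open).
Only numpy, scipy, OpenCV 4.12 (cv2) and the standard library are available. Lean on these libraries where they do the work, as an engineer would, in place of code of your own. Each camera call takes 0.05 s, during which the arm holds its last target.

TASK

Slide the clear touch guard shut over the capacitor plates, pushing it gently home against the stop, rubber buffer first, until its spring bolt drops and the latch holds it by itself. Only then throw the lever of the small switch box fully over to its other side, and let go of everything. Do not ram the guard, and leave the things lying around where they are.

Things in the scene. Friction and masses are not known exactly. Their poses are not given: they have to be found in the camera images.
- enclosure: clear box, aluminium edges, fixed, 200 (x) x 320 (y) x 106 mm high, two metal plates inside; with guard and grip tab 161 mm high. Origin: centre of underside. Grey roof on its +y half; the -y half is open and is covered by the guard, which shuts towards the enclosure's -y. Outside its +x wall a steel keeper (x 105 to 123 mm, to y -196 mm) ends in a stop block.
- guard (a joint): sliding guard: clear level plate, 186 x 166 mm, aluminium edges, top at z 116 mm. Reading in m, larger = further open (enclosure's +y). The latch catches at a reading anywhere from -0.009 to +0.009: the keeper was set by hand and its setting is not reported. It slides with 1.5 to 4 N of drag. Let go before it latches, it springs back until the buffer is slack.
- guard_grip (a point): centre of the guard's grip tab, an upright black block on the guard, 90 (enclosure x) x 14 (enclosure y) x 45 mm high, foot at z 116, top at z 161 mm. It moves with the guard; push it from its +y side or pinch it across its 14 mm. Axes as the enclosure's.
- switch_base: grey switch box, 70 (x) x 50 (y) x 25 mm high, fixed to the table. Origin: centre of its underside; z up. The lever pivots about its y axis at z 22 mm.
- switch (a joint): angle in rad of the lever: 0 = leaning to the switch box's own -x (off), 1.0 = at its other stop, leaning to its +x (on). It stays where it is left, turns with about 1 N at the tip.
- switch_tip (a point): centre of the black ball, 26 mm in diameter, at the lever's end, 80 mm from the pivot (z about 92 mm at either stop, 102 mm midway). The high voltage must not be switched on while the guard is unlatched.
- rod: discharging rod lying on the table, 207 mm long, black handle and brass ball; leave alone. Origin under its middle, x along it towards the ball.
- sponge: orange block, 110 x 70 x 35 mm, on the table; leave alone. Origin: centre of its underside.
- meter: black hand-held meter lying flat, 130 x 75 x 40 mm; leave alone. Origin: centre of its underside.
- buffer: round rubber buffer, 16 mm thick, on the guard's -y, +x corner. It meets the keeper's stop block 4 mm before the latch catches and yields 1 mm per 3 N, so 12 N on it (about 15 N of push in all) latches the guard and over 25 N is ramming. Latched, the guard stays under its push. Origin: enclosure's origin carried with guard and buffer; buffer tip at (114, -148, 114) mm.
- bolt_guide (a point): foot of the guide that carries the guard's spring bolt, a steel pin with a 16 mm black knob on the guard's +x edge (z 116 mm, on the pin's axis; moves with the guard, axes as the enclosure's). Knob's top at z 155 mm = riding on the keeper strip, not latched; at 146 mm = dropped by itself behind the step at the strip's end, latched (click). Not reported otherwise; leave it free.
There are look-alikes about, which are no part of the job. Leave any yellow look-alike of the switch_base alone.

How it is judged:
By the outcome, as a careful person would: the job done as asked, in the order asked, and still so for the second after the job is handed in, with the robot touching nothing.
It also fails if it takes over 54 s, if anything falls off the work surface, if the arm or the gripper's body presses on something with over 40 N, if the wrist force passes 120 N, or if a joint passes its speed limit or range.

## Working session

There is one attempt and no reset: what is moved stays moved. The work goes in short steps, Python scripts to look and compute and a tool call to move; the robot and the scene stay as the last step left them, time stands still between calls to the robot, and variables do not carry over. Pictures are saved under pics/ and viewed, and the job is handed in when it is done.

Besides the shell and the picture viewer there is one more tool, called as name([rows], argument=value, ...), one row to a line, values as JSON. move_arm: Moves the arm, as the interface text tells. Its arguments: {"type":"object","properties":{"steps":{"type":"array"},"newtons":{"type":"number"}},"required":["steps"]}

```bash
mkdir -p pics; ls; cat > h.py <<'E'
import numpy as np, cv2
from station import *
def cal(n):
    c=calibration(n); K=np.array(c["camera_matrix"],float); r=np.array(c["rvec"],float); t=np.array(c["tvec"],float).reshape(3)
    return K,cv2.Rodrigues(r)[0],t
def ray(C,xy,z):
    K,R,t=C; d=R.T@np.linalg.inv(K)@np.array([xy[0],xy[1],1.]); o=-R.T@t
    return o+d*(z-o[2])/d[2]
def proj(C,p):
    K,R,t=C; q=K@(R@np.array(p,float)+t); return q[:2]/q[2]
E
python3 - <<'E'
from h import *
o=get_obs(); print({k:np.round(v,3) for k,v in o.items()})
for c in ["scene","top"]:
    im=read_camera(c); cv2.imwrite(f"pics/{c}0.png",im)
    C=cal(c); print(c,"cam pos",-C[1].T@C[2])
    for n,z in [("enclosure",0),("guard_grip",.1385),("switch_base",0),("switch_tip",.092),("bolt_guide",.116),("buffer",0),("rod",0),("sponge",0),("meter",0)]:
        for d in place_of(c,n): print(c,n,round(d["conf"],2),np.round(d["xy"],1),np.round(ray(C,d["xy"],z),3))
E
```

```text
pics
{'t': np.float64(0.0), 'q': array([ 1.181,  0.478,  0.022,  1.556, -0.012,  1.109, -0.083]), 'joint_vel': array([ 0.   , -0.   ,  0.   ,  0.   , -0.   , -0.001, -0.002]), 'joint_torque': array([-0.0000e+00, -5.9645e+01,  1.6080e+00, -2.8120e+01,  1.2000e-02,
        9.0000e-03,  0.0000e+00]), 'eef_pos': array([ 0.188, -0.648,  0.23 ]), 'tool_rot': array([-0.001,  0.799, -0.601, -0.001]), 'contact_force': array([-0.262, -0.498, -0.237]), 'torque': array([0.02 , 0.052, 0.004]), 'gripper_width': np.float64(1.002)}
scene cam pos [1.10550982 0.33806218 1.14953608]
scene enclosure 0.98 [198.3 204.3] [ 0.491 -0.188  0.   ]
scene guard_grip 0.62 [201.3 172. ] [ 0.48  -0.159  0.139]
scene switch_base 0.84 [359.5 283.4] [0.559 0.27  0.   ]
scene switch_base 0.58 [319.2 249.1] [0.506 0.149 0.   ]
scene switch_tip 0.51 [318.4 246.9] [0.549 0.161 0.092]
scene switch_tip 0.48 [370.7 248.9] [0.512 0.273 0.092]
scene switch_tip 0.48 [384.3 170.4] [0.288 0.24  0.092]
scene switch_tip 0.43 [329.3 222.5] [0.479 0.162 0.092]
scene bolt_guide 0.83 [185.1 216.7] [ 0.594 -0.148  0.116]
scene rod 0.94 
[... 182 characters left out ...]
383]
top enclosure 0.76 [425.5 260.3] [ 0.485 -0.201  0.   ]
top guard_grip 0.65 [294.6 253.9] [0.498 0.149 0.139]
top guard_grip 0.64 [414.7 259. ] [ 0.48  -0.145  0.139]
top switch_base 0.96 [254.8 235.5] [0.561 0.264 0.   ]
top switch_base 0.92 [267.6 322.1] [0.325 0.231 0.   ]
top switch_base 0.57 [296.1 256.3] [0.502 0.151 0.   ]
top switch_tip 0.54 [260.1 338.3] [0.291 0.241 0.092]
top switch_tip 0.41 [290. 266.] [0.471 0.163 0.092]
top switch_tip 0.4 [247.3 250.2] [0.514 0.272 0.092]
top bolt_guide 0.7 [414.5 211.1] [ 0.602 -0.153  0.116]
top rod 0.61 [385.  191.3] [ 0.677 -0.097  0.   ]
top sponge 0.83 [168.9 300.3] [0.388 0.5   0.   ]
top meter 0.56 [300.4 197.5] [0.665 0.137 0.   ]
```

View pics/scene0.png

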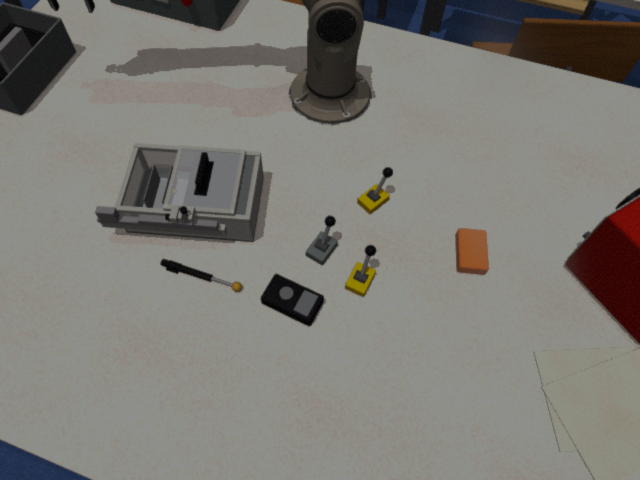

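View pics/top0.png

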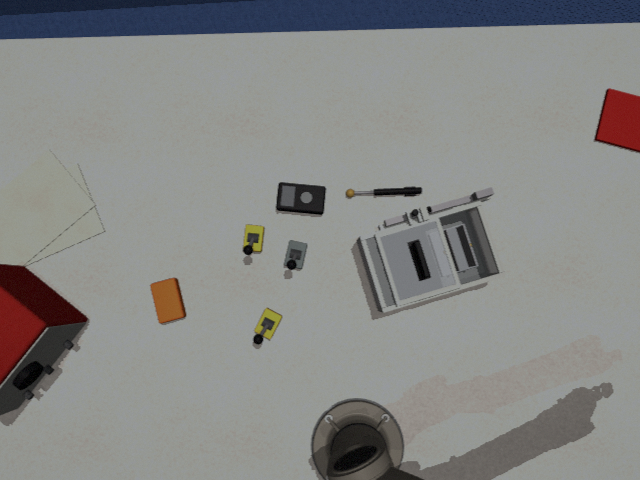

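```bash
python3 - <<'E'
import cv2,numpy as np
a=cv2.imread("pics/top0.png");b=cv2.imread("pics/scene0.png")
cv2.imwrite("pics/c1.png",np.hstack([cv2.resize(a[200:360,220:330],None,fx=3.5,fy=3.5),cv2.resize(b[150:310,300:410],None,fx=3.5,fy=3.5)]))
cv2.imwrite("pics/c2.png",np.hstack([cv2.resize(a[170:330,360:480],None,fx=3.2,fy=3.2),cv2.resize(b[120:280,120:240],None,fx=3.2,fy=3.2)]))
E
```

```text
(no output)
```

View pics/c1.png

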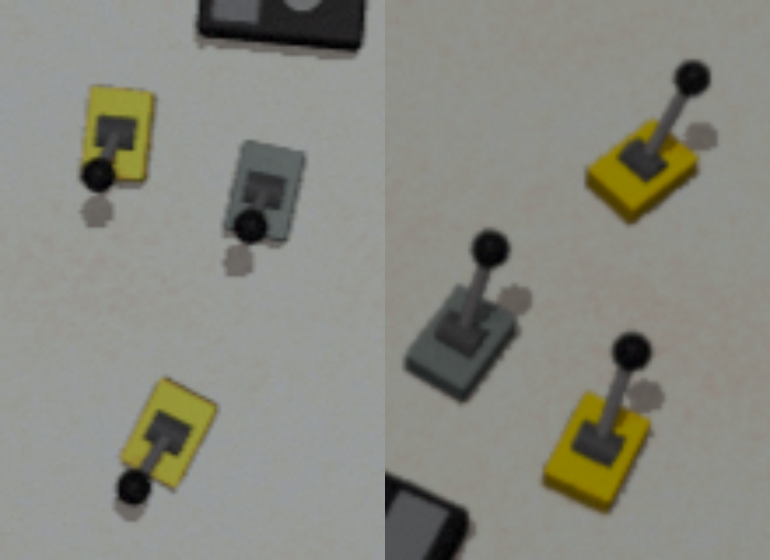

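View pics/c2.png

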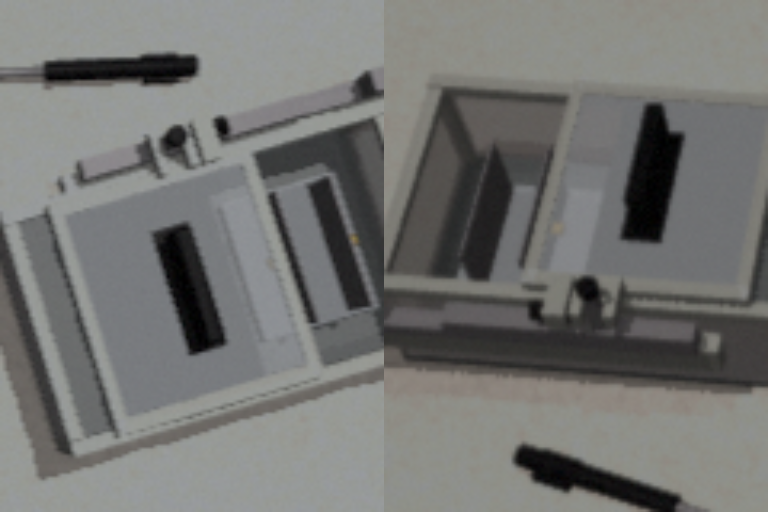

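The three levers: grey box at scene (320,247) / top (296,256); yellow look-alikes at scene (360,283), (374,199) / top (254,238), (267,323). The grey one is meant, at about (0.502, 0.151); its lever leans towards world −x. The enclosure's keeper is on world +x, and the guard shuts to the right in the top view (world −y, yaw about +15°). The grip tab is at top (419,260). Next I'll view it with the wrist camera.

move_arm([
  {"fingers": 0,"translation": [29,51,20],"turn": 0},
  {"fingers": 0,"translation": [29,51,20],"turn": 0},
  {"fingers": 0,"translation": [29,51,20],"turn": 0},
  {"fingers": 0,"translation": [29,51,20],"turn": 0},
  {"fingers": 0,"translation": [29,51,20],"turn": 0},
  {"fingers": 0,"translation": [29,51,20],"turn": 0},
  {"fingers": 0,"translation": [29,51,20],"turn": 0},
  {"fingers": 0,"translation": [29,51,10],"turn": 0},
  {"fingers": 0,"translation": [29,51,10],"turn": 0},
  {"fingers": 0,"translation": [29,51,0],"turn": 0},
])

```text
t: 2.25
eef_pos: [0.4788, -0.1368, 0.3926]
tool_rot: [-0.0, 0.799, -0.601, 0.001]
contact_force: [0.9, -0.7, -0.5]
gripper_width: 0.002
```

```bash
python3 - <<'E'
from h import *
o=get_obs(); print(o["t"],o["eef_pos"],o["tool_rot"],o["contact_force"])
C=cal("wrist");im=read_camera("wrist"); cv2.imwrite("pics/w1.png",im)
print(-C[1].T@C[2],C[1])
for n,z in [("enclosure",0),("guard_grip",.1385),("bolt_guide",.116),("buffer",0)]:
    for d in place_of("wrist",n): print(n,round(d["conf"],2),np.round(d["xy"],1),np.round(ray(C,d["xy"],z),4))
E
```

```text
2.25 [ 0.47876054 -0.13678699  0.39256938] [-3.56985218e-04  7.99283417e-01 -6.00952820e-01  1.26514809e-03] [ 0.94198533 -0.74149285 -0.54014497]
[ 0.55641577 -0.11404377  0.53632795] [[ 0.27650733 -0.96100752  0.00286996]
 [-0.91483863 -0.26230641  0.30702708]
 [-0.29430252 -0.08752079 -0.95169645]]
enclosure 0.96 [363.7 181.1] [ 0.4907 -0.1947  0.    ]
guard_grip 0.75 [339.9 201.3] [ 0.4788 -0.1552  0.1385]
guard_grip 0.47 [334.   22.5] [ 0.646  -0.0988  0.1385]
bolt_guide 0.84 [361.7  90.4] [ 0.5975 -0.145   0.116 ]
buffer 0.64 [125.9  99.6] [0.5072 0.1563 0.    ]
```

View pics/w1.png

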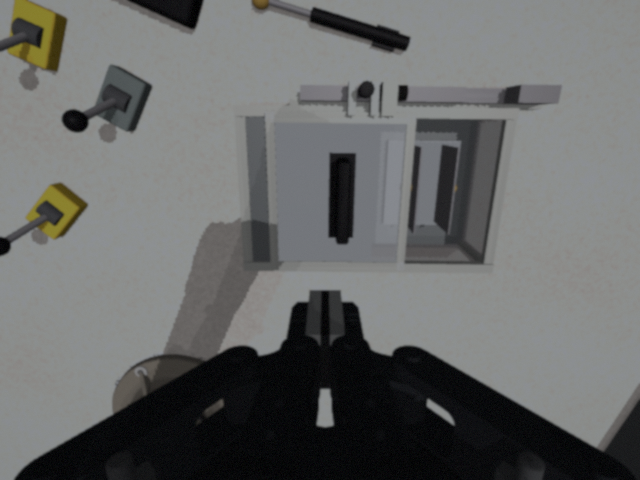

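```bash
python3 - <<'E'
import cv2
a=cv2.imread("pics/w1.png")[70:290,225:570]
cv2.imwrite("pics/c3.png",cv2.resize(cv2.convertScaleAbs(a,alpha=1.5),None,fx=2.3,fy=2.3,interpolation=cv2.INTER_CUBIC))
E
```

```text
(no output)
```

View pics/c3.png

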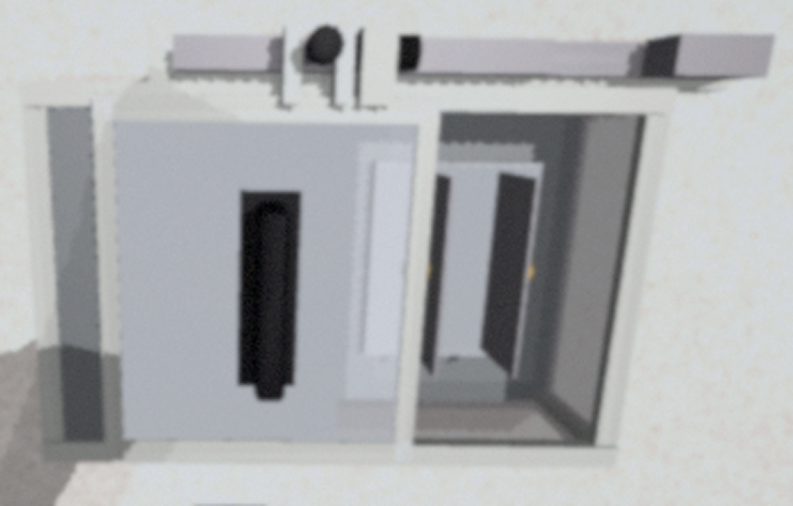

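```bash
cat > enc.py <<'E'
from h import *
from scipy.optimize import least_squares
def fit(C,pts,locs,x0):
    def f(v):
        c,s=np.cos(v[2]),np.sin(v[2])
        return np.concatenate([proj(C,[v[0]+c*p[0]-s*p[1],v[1]+s*p[0]+c*p[1],p[2]])-q for p,q in zip(locs,pts)])
    r=least_squares(f,x0); return r.x,r.fun
E
python3 - <<'E'
from enc import *
C=cal("wrist")
pts=[(225+x/2.3,70+y/2.3) for x,y in [(675,88),(616,463),(44,460),(22,92)]]
locs=[(.1,-.16,.106),(-.1,-.16,.106),(-.1,.16,.106),(.1,.16,.106)]
v,res=fit(C,pts,locs,[.49,-.195,.27]); print(v,np.round(res,1))
def toE(p):
    d=np.array(p[:2])-v[:2];c,s=np.cos(v[2]),np.sin(v[2]); return np.array([c*d[0]+s*d[1],-s*d[0]+c*d[1]])
def px(x,y): return (225+x/2.3,70+y/2.3)
for nm,p,z in [("tab top near-left",px(258,205),.161),("tab TR",px(290,203),.161),("tab BL",px(256,398),.161),("tab BR",px(283,400),.161),("shadow L",px(240,190),.116),("sh BR",px(293,385),.116),("stop face",px(680,36),.125),("buf tip",px(420,50),.114),("bolt",(361.7,90.4),.116),("knob",px(324,45),.155)]:
    w=ray(C,p,z); print(nm,np.round(w,4),np.round(toE(w)*1000))
E
```

```text
[ 0.48743056 -0.19616732  0.27912954] [ 1.1 -0.4  0.6  1.6  0.5  2.8 -2.  -2.5]
tab top near-left [ 0.5224 -0.1396  0.161 ] [49. 45.]
tab TR [ 0.5271 -0.1529  0.161 ] [50. 31.]
tab BL [ 0.436  -0.1645  0.161 ] [-41.  45.]
tab BR [ 0.4386 -0.1771  0.161 ] [-42.  32.]
shadow L [ 0.5229 -0.1318  0.116 ] [52. 52.]
sh BR [ 0.434 -0.187  0.116] [-49.  24.]
stop face [ 0.6448 -0.3048  0.125 ] [ 121. -148.]
buf tip [ 0.6078 -0.1951  0.114 ] [116. -32.]
bolt [ 0.5952 -0.1469  0.116 ] [117.  18.]
knob [ 0.5933 -0.1477  0.155 ] [115.  17.]
```

Pose fit: enclosure at (0.487, −0.196), yaw 0.279. Tab centre is at enclosure (≈0, 38) mm and the buffer tip at y −32, so the guard reads about +116 mm. The residuals are 1 to 3 px and the sizes match. I'll go down with shut fingers behind the tab's +y side.

move_arm([
  {"fingers": 0,"translation": [-12,13,-50],"turn": 0},
  {"fingers": 0,"translation": [0,0,-50],"turn": 0},
  {"fingers": 0,"translation": [0,0,-50],"turn": 0},
  {"fingers": 0,"translation": [0,0,-45],"turn": 0},
  {"fingers": 0,"translation": [0,0,-35],"turn": 0},
  {"fingers": 0,"translation": [0,0,-20],"turn": 0},
  {"fingers": 0,"translation": [0,0,-6],"turn": 0},
  {"fingers": 0,"translation": [0,0,0],"turn": 0},
])

```text
t: 3.5
eef_pos: [0.4656, -0.1264, 0.1355]
tool_rot: [0.0, 0.799, -0.601, 0.0]
contact_force: [-0.4, 0.2, -0.2]
gripper_width: 0.006
```

```bash
python3 - <<'E'
from h import *
o=get_obs(); print(o["t"],o["eef_pos"],o["tool_rot"],o["contact_force"])
im=read_camera("wrist"); cv2.imwrite("pics/w2.png",im)
im=read_camera("scene"); cv2.imwrite("pics/s2.png",cv2.resize(im[100:290,70:310],None,fx=3.2,fy=3.2))
E
```

```text
3.5 [ 0.46560699 -0.12640469  0.13554924] [ 1.52164929e-04  7.98886213e-01 -6.01482157e-01  1.00011716e-04] [-0.39627192  0.19881978 -0.23587279]
```

View pics/w2.png

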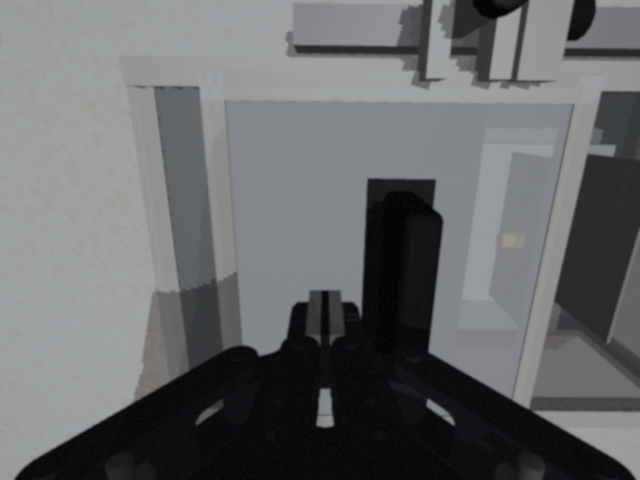

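View pics/s2.png

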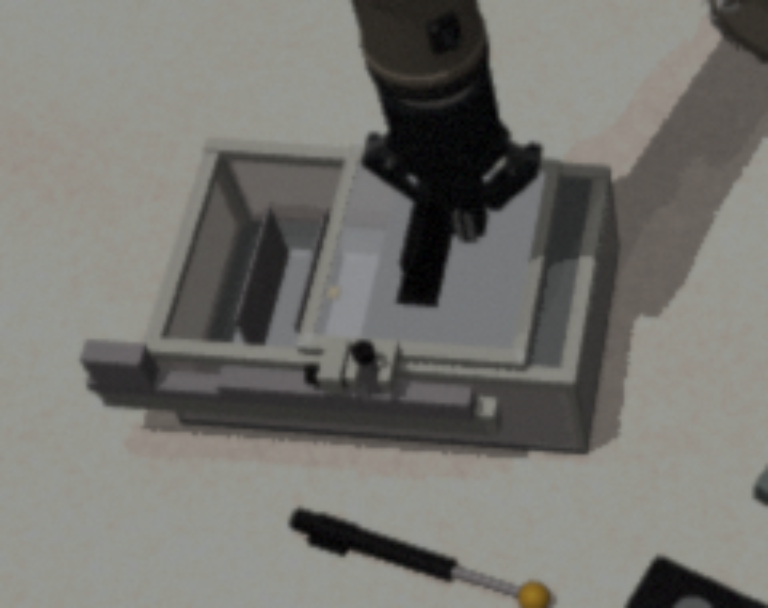

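Fingers stand clear, about 30 px left of the tab in the wrist view, with nothing touched. I'll start pushing slowly along (0.2755, −0.961).

move_arm([
  {"fingers": 0,"translation": [1.1,-3.84,0],"turn": 0},
  {"fingers": 0,"translation": [1.1,-3.84,0],"turn": 0},
  {"fingers": 0,"translation": [1.1,-3.84,0],"turn": 0},
  {"fingers": 0,"translation": [1.1,-3.84,0],"turn": 0},
  {"fingers": 0,"translation": [1.1,-3.84,0],"turn": 0},
  {"fingers": 0,"translation": [1.1,-3.84,0],"turn": 0},
])

```text
t: 4.35
eef_pos: [0.4723, -0.1482, 0.1353]
tool_rot: [-0.0, 0.8, -0.601, -0.0]
contact_force: [-1.9, 3.2, 3.8]
gripper_width: 0.002
```

```bash
cat > st.py <<'E'
from enc import *
V=np.array([.48743,-.19617,.2791])
def toE(p):
    d=np.array(p[:2])-V[:2];c,s=np.cos(V[2]),np.sin(V[2]); return np.array([c*d[0]+s*d[1],-s*d[0]+c*d[1]])
d=np.array([.2755,-.9613,0])
def st():
    o=get_obs(); f=o["contact_force"]; print("t",round(float(o["t"]),2),"pos",np.round(o["eef_pos"],4),"E mm",np.round(toE(o["eef_pos"])*1000,1),"push",round(float(-(f@d)),1),"lat",round(float(f@[.961,.2755,0]),1),"z",round(float(f[2]),1),"torq",np.round(o["torque"],2))
E
python3 -c "
from st import *
st()"
```

```text
t 4.35 pos [ 0.4723 -0.1482  0.1353] E mm [-1.4 50.3] push 3.6 lat -1.0 z 3.8 torq [0.62 0.32 0.03]
```

move_arm([
  {"fingers": 0,"translation": [1.38,-4.81,0],"turn": 0},
  {"fingers": 0,"translation": [1.38,-4.81,0],"turn": 0},
  {"fingers": 0,"translation": [1.38,-4.81,0],"turn": 0},
  {"fingers": 0,"translation": [1.38,-4.81,0],"turn": 0},
  {"fingers": 0,"translation": [1.38,-4.81,0],"turn": 0},
  {"fingers": 0,"translation": [1.38,-4.81,0],"turn": 0},
  {"fingers": 0,"translation": [1.38,-4.81,0],"turn": 0},
  {"fingers": 0,"translation": [1.38,-4.81,0],"turn": 0},
])

```text
t: 5.35
eef_pos: [0.4832, -0.1873, 0.1352]
tool_rot: [0.0, 0.799, -0.601, -0.0]
contact_force: [-2.1, 3.0, 2.6]
gripper_width: 0.005
```

```bash
python3 - <<'E'
from st import *
st()
C=cal("wrist");im=read_camera("wrist"); cv2.imwrite("pics/w3.png",im)
im=read_camera("scene"); cv2.imwrite("pics/s3.png",cv2.resize(im[100:290,70:310],None,fx=3.2,fy=3.2))
E
```

```text
t 5.35 pos [ 0.4832 -0.1873  0.1352] E mm [-1.6  9.7] push 3.5 lat -1.2 z 2.6 torq [ 0.57  0.52 -0.02]
```

View pics/w3.png

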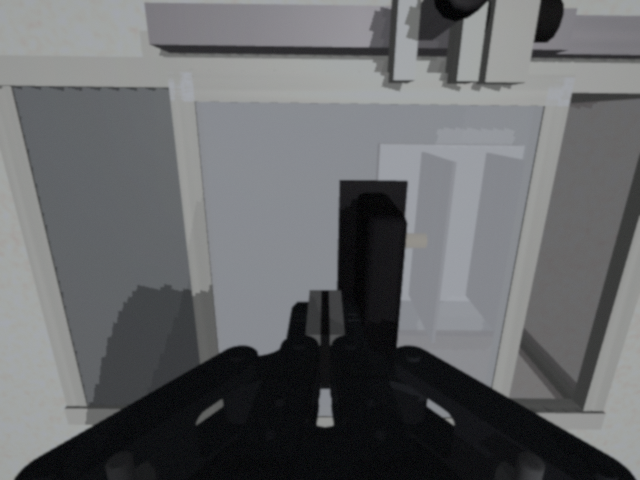

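View pics/s3.png

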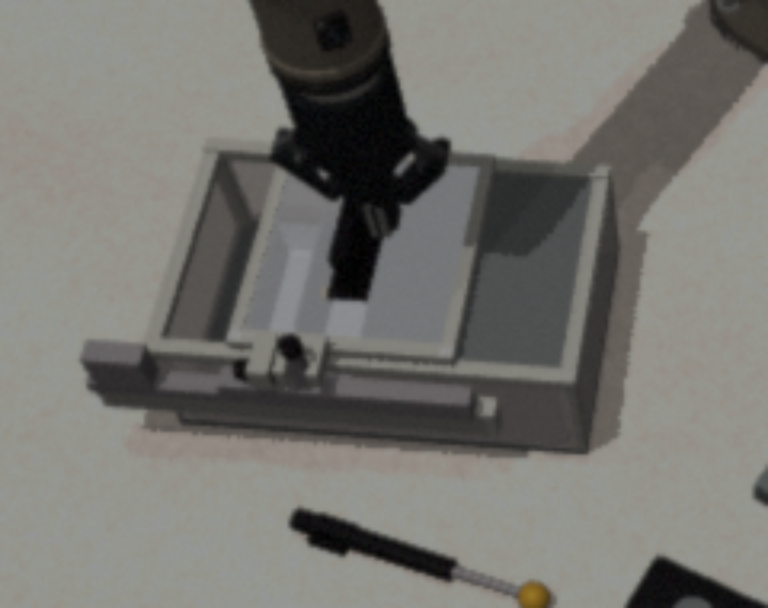

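move_arm([
  {"fingers": 0,"translation": [1.1,-3.84,0],"turn": 0},
  {"fingers": 0,"translation": [1.1,-3.84,0],"turn": 0},
  {"fingers": 0,"translation": [1.1,-3.84,0],"turn": 0},
  {"fingers": 0,"translation": [1.1,-3.84,0],"turn": 0},
  {"fingers": 0,"translation": [1.1,-3.84,0],"turn": 0},
  {"fingers": 0,"translation": [1.1,-3.84,0],"turn": 0},
  {"fingers": 0,"translation": [1.1,-3.84,0],"turn": 0},
  {"fingers": 0,"translation": [1.1,-3.84,0],"turn": 0},
])

```text
t: 6.45
eef_pos: [0.492, -0.2179, 0.1352]
tool_rot: [0.0, 0.799, -0.601, -0.0]
contact_force: [-3.7, 2.6, 0.9]
gripper_width: -0.001
```

```bash
python3 - <<'E'
from st import *
st()
im=read_camera("scene"); cv2.imwrite("pics/s4.png",cv2.resize(im[140:270,70:230],None,fx=4.5,fy=4.5))
E
```

```text
t 6.45 pos [ 0.492  -0.2179  0.1352] E mm [ -1.6 -22.2] push 3.5 lat -2.8 z 0.9 torq [ 0.52  0.67 -0.02]
```

View pics/s4.png

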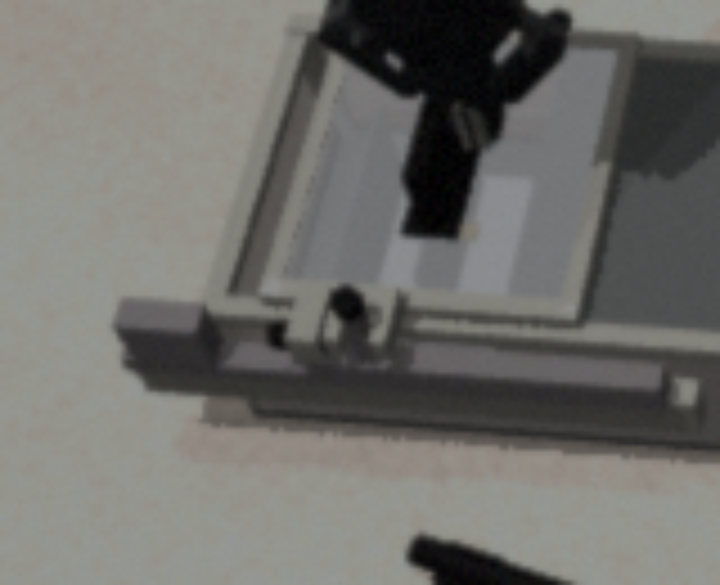

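Buffer tip is at crop (270,335) and the stop face at about (215,335), so roughly 20 mm is left. I'll slow down.

move_arm([
  {"fingers": 0,"translation": [0.55,-1.92,0],"turn": 0},
  {"fingers": 0,"translation": [0.55,-1.92,0],"turn": 0},
  {"fingers": 0,"translation": [0.55,-1.92,0],"turn": 0},
  {"fingers": 0,"translation": [0.55,-1.92,0],"turn": 0},
  {"fingers": 0,"translation": [0.55,-1.92,0],"turn": 0},
  {"fingers": 0,"translation": [0.55,-1.92,0],"turn": 0},
])

```text
t: 7.25
eef_pos: [0.4954, -0.2293, 0.1353]
tool_rot: [0.0, 0.799, -0.601, -0.0]
contact_force: [-3.2, 2.8, -0.6]
gripper_width: 0.002
```

```bash
python3 -c "
from st import *
st()"
```

```text
t 7.25 pos [ 0.4954 -0.2293  0.1353] E mm [ -1.4 -34. ] push 3.6 lat -2.3 z -0.6 torq [ 0.53  0.69 -0.07]
```

move_arm([
  {"fingers": 0,"translation": [0.28,-0.96,0],"turn": 0},
  {"fingers": 0,"translation": [0.28,-0.96,0],"turn": 0},
  {"fingers": 0,"translation": [0.28,-0.96,0],"turn": 0},
])

```text
t: 7.62
eef_pos: [0.4963, -0.232, 0.1353]
tool_rot: [0.0, 0.799, -0.601, -0.0]
contact_force: [-3.2, 3.2, -2.0]
gripper_width: 0.001
```

```bash
python3 - <<'E'
from st import *
st()
im=read_camera("scene"); cv2.imwrite("pics/s5.png",cv2.resize(im[180:250,80:180],None,fx=7,fy=7,interpolation=cv2.INTER_CUBIC))
E
```

```text
t 7.62 pos [ 0.4963 -0.232   0.1353] E mm [ -1.4 -36.9] push 4.0 lat -2.2 z -2.0 torq [ 0.51  0.6  -0.03]
```

View pics/s5.png

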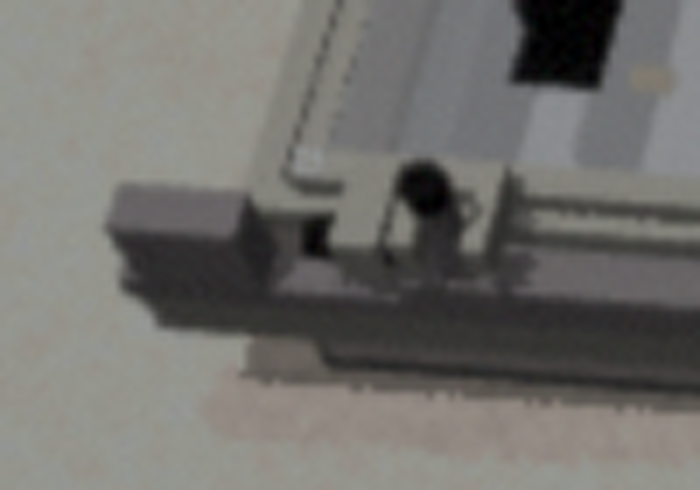

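move_arm([
  {"fingers": 0,"translation": [0.28,-0.96,0],"turn": 0},
  {"fingers": 0,"translation": [0.28,-0.96,0],"turn": 0},
  {"fingers": 0,"translation": [0.28,-0.96,0],"turn": 0},
])

```text
t: 8.05
eef_pos: [0.4971, -0.235, 0.1353]
tool_rot: [0.0, 0.799, -0.601, -0.0]
contact_force: [-3.2, 1.9, -1.0]
gripper_width: -0.002
```

move_arm([
  {"fingers": 0,"translation": [0.28,-0.96,0],"turn": 0},
  {"fingers": 0,"translation": [0.28,-0.96,0],"turn": 0},
])

```text
t: 8.3
eef_pos: [0.4977, -0.2369, 0.1353]
tool_rot: [0.0, 0.799, -0.601, -0.0]
contact_force: [-3.1, 2.3, -0.6]
gripper_width: -0.0
```

```bash
python3 -c "
from st import *
st()"
```

```text
t 8.3 pos [ 0.4977 -0.2369  0.1353] E mm [ -1.4 -42. ] push 3.1 lat -2.4 z -0.6 torq [ 0.6   0.61 -0.  ]
```

move_arm([
  {"fingers": 0,"translation": [0.28,-0.96,0],"turn": 0},
  {"fingers": 0,"translation": [0.28,-0.96,0],"turn": 0},
])

```text
t: 8.55
eef_pos: [0.4983, -0.2388, 0.1353]
tool_rot: [0.0, 0.799, -0.601, -0.0]
contact_force: [-3.0, 3.2, -0.8]
gripper_width: -0.003
```

```bash
python3 -c "
from st import *
st()"
```

```text
t 8.55 pos [ 0.4983 -0.2388  0.1353] E mm [ -1.4 -44. ] push 3.9 lat -2.0 z -0.8 torq [ 0.54  0.59 -0.05]
```

move_arm([
  {"fingers": 0,"translation": [0.28,-0.96,0],"turn": 0},
  {"fingers": 0,"translation": [0.28,-0.96,0],"turn": 0},
])

```text
t: 8.8
eef_pos: [0.4989, -0.2407, 0.1353]
tool_rot: [-0.0, 0.799, -0.601, 0.0]
contact_force: [-2.8, 2.6, -0.2]
gripper_width: -0.001
```

move_arm([
  {"fingers": 0,"translation": [0.28,-0.96,0],"turn": 0},
  {"fingers": 0,"translation": [0.28,-0.96,0],"turn": 0},
])

```text
t: 9.05
eef_pos: [0.4994, -0.2427, 0.1353]
tool_rot: [-0.0, 0.799, -0.601, 0.0]
contact_force: [-4.0, 2.4, 0.1]
gripper_width: -0.002
```

```bash
python3 - <<'E'
from st import *
st()
im=read_camera("scene"); cv2.imwrite("pics/s6.png",cv2.resize(im[180:250,80:180],None,fx=7,fy=7,interpolation=cv2.INTER_CUBIC))
E
```

```text
t 9.05 pos [ 0.4994 -0.2427  0.1353] E mm [ -1.3 -48. ] push 3.4 lat -3.2 z 0.1 torq [ 0.55  0.61 -0.04]
```

View pics/s6.png

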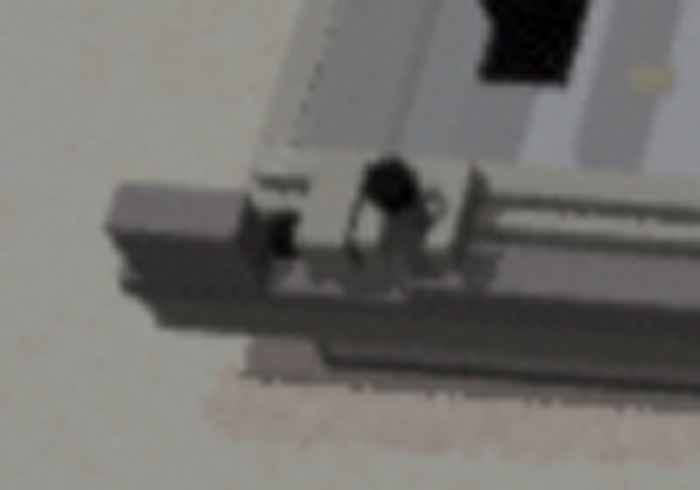

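The buffer (280,235) nearly touches the stop face. I'll go on in millimetres, reading the force each time.

move_arm([
  {"fingers": 0,"translation": [0.28,-0.96,0],"turn": 0},
  {"fingers": 0,"translation": [0.28,-0.96,0],"turn": 0},
])

```text
t: 9.35
eef_pos: [0.5, -0.2446, 0.1353]
tool_rot: [0.0, 0.799, -0.601, 0.0]
contact_force: [-2.7, 1.8, -0.6]
gripper_width: 0.0
```

move_arm([
  {"fingers": 0,"translation": [0.28,-0.96,0],"turn": 0},
  {"fingers": 0,"translation": [0.28,-0.96,0],"turn": 0},
])

```text
t: 9.6
eef_pos: [0.5005, -0.2466, 0.1353]
tool_rot: [0.0, 0.799, -0.601, 0.0]
contact_force: [-3.2, 2.3, -0.5]
gripper_width: -0.0
```

```bash
python3 -c "
from st import *
st()"
```

```text
t 9.6 pos [ 0.5005 -0.2466  0.1353] E mm [ -1.3 -52. ] push 3.1 lat -2.4 z -0.5 torq [ 0.48  0.67 -0.06]
```

move_arm([
  {"fingers": 0,"translation": [0.28,-0.96,0],"turn": 0},
  {"fingers": 0,"translation": [0.28,-0.96,0],"turn": 0},
])

```text
t: 9.85
eef_pos: [0.5011, -0.2484, 0.1353]
tool_rot: [-0.0, 0.799, -0.601, 0.0]
contact_force: [-2.8, 2.6, -0.1]
gripper_width: 0.0
```

move_arm([
  {"fingers": 0,"translation": [0.28,-0.96,0],"turn": 0},
])

```text
t: 9.98
eef_pos: [0.5014, -0.2494, 0.1353]
tool_rot: [-0.0, 0.799, -0.601, 0.0]
contact_force: [-2.8, 2.1, 0.3]
gripper_width: 0.004
```

move_arm([
  {"fingers": 0,"translation": [0.28,-0.96,0],"turn": 0},
])

```text
t: 10.1
eef_pos: [0.5016, -0.2503, 0.1353]
tool_rot: [0.0, 0.799, -0.601, 0.0]
contact_force: [-3.0, 3.0, 0.0]
gripper_width: -0.0
```

```bash
python3 -c "
from st import *
st()"
```

```text
t 10.1 pos [ 0.5016 -0.2503  0.1353] E mm [ -1.3 -56. ] push 3.7 lat -2.1 z 0.0 torq [ 0.56  0.64 -0.03]
```

move_arm([
  {"fingers": 0,"translation": [0.28,-0.96,0],"turn": 0},
])

```text
t: 10.22
eef_pos: [0.5019, -0.2513, 0.1353]
tool_rot: [0.0, 0.799, -0.601, 0.0]
contact_force: [-2.4, 2.4, -0.9]
gripper_width: -0.001
```

move_arm([
  {"fingers": 0,"translation": [0.28,-0.96,0],"turn": 0},
])

```text
t: 10.35
eef_pos: [0.5021, -0.2519, 0.1353]
tool_rot: [-0.0, 0.799, -0.601, -0.0]
contact_force: [-3.7, 4.6, 1.5]
gripper_width: -0.003
```

move_arm([
  {"fingers": 0,"translation": [0.28,-0.96,0],"turn": 0},
])

```text
t: 10.48
eef_pos: [0.5022, -0.2524, 0.1353]
tool_rot: [-0.0, 0.799, -0.601, -0.001]
contact_force: [-5.1, 5.3, 2.3]
gripper_width: 0.002
```

```bash
python3 - <<'E'
from st import *
st()
im=read_camera("scene"); cv2.imwrite("pics/s7.png",cv2.resize(im[180:250,80:180],None,fx=7,fy=7,interpolation=cv2.INTER_CUBIC))
E
```

```text
t 10.47 pos [ 0.5022 -0.2524  0.1353] E mm [ -1.3 -58.2] push 6.5 lat -3.4 z 2.3 torq [ 1.09  0.99 -0.11]
```

View pics/s7.png

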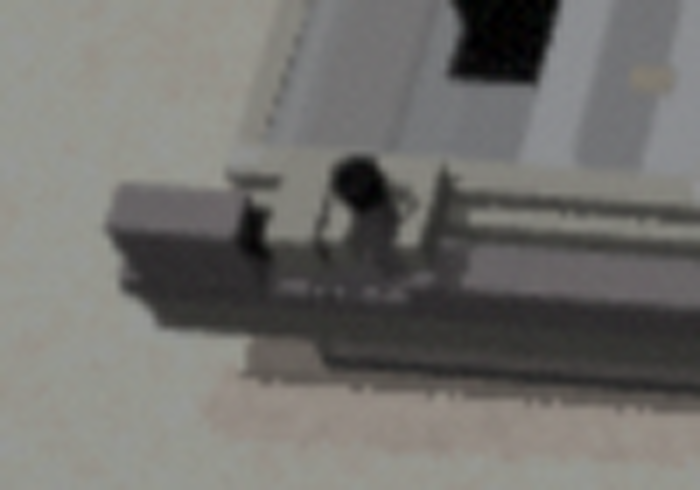

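The buffer meets the stop: force has risen from 3.4 to 6.5 N. I'll go on in small steps towards about 15 N.

move_arm([
  {"fingers": 0,"translation": [0.28,-0.96,0],"turn": 0},
])

```text
t: 10.65
eef_pos: [0.5023, -0.2529, 0.1353]
tool_rot: [-0.0, 0.8, -0.601, -0.001]
contact_force: [-6.0, 6.1, 3.5]
gripper_width: -0.003
```

move_arm([
  {"fingers": 0,"translation": [0.28,-0.96,0],"turn": 0},
])

```text
t: 10.78
eef_pos: [0.5025, -0.2534, 0.1353]
tool_rot: [-0.0, 0.8, -0.6, -0.001]
contact_force: [-5.7, 8.2, 4.9]
gripper_width: -0.003
```

move_arm([
  {"fingers": 0,"translation": [0.28,-0.96,0],"turn": 0},
])

```text
t: 10.9
eef_pos: [0.5026, -0.2539, 0.1353]
tool_rot: [-0.0, 0.8, -0.6, -0.002]
contact_force: [-7.4, 9.7, 4.8]
gripper_width: -0.001
```

```bash
python3 -c "
from st import *
st()"
```

```text
t 10.9 pos [ 0.5026 -0.2539  0.1353] E mm [ -1.3 -59.7] push 11.3 lat -4.4 z 4.8 torq [ 1.79  1.44 -0.14]
```

move_arm([
  {"fingers": 0,"translation": [0.28,-0.96,0],"turn": 0},
])

```text
t: 11.02
eef_pos: [0.5027, -0.2544, 0.1353]
tool_rot: [-0.0, 0.8, -0.6, -0.002]
contact_force: [-8.5, 10.9, 7.5]
gripper_width: -0.004
```

move_arm([
  {"fingers": 0,"translation": [0.28,-0.96,0],"turn": 0},
])

```text
t: 11.15
eef_pos: [0.5029, -0.2549, 0.1353]
tool_rot: [-0.0, 0.8, -0.6, -0.002]
contact_force: [-8.7, 12.2, 7.0]
gripper_width: 0.001
```

```bash
python3 - <<'E'
from st import *
st()
im=read_camera("scene"); cv2.imwrite("pics/s8.png",cv2.resize(im[180:250,80:180],None,fx=7,fy=7,interpolation=cv2.INTER_CUBIC))
E
```

```text
t 11.15 pos [ 0.5029 -0.2549  0.1353] E mm [ -1.4 -60.7] push 14.1 lat -5.0 z 7.0 torq [ 2.25  1.71 -0.09]
```

View pics/s8.png

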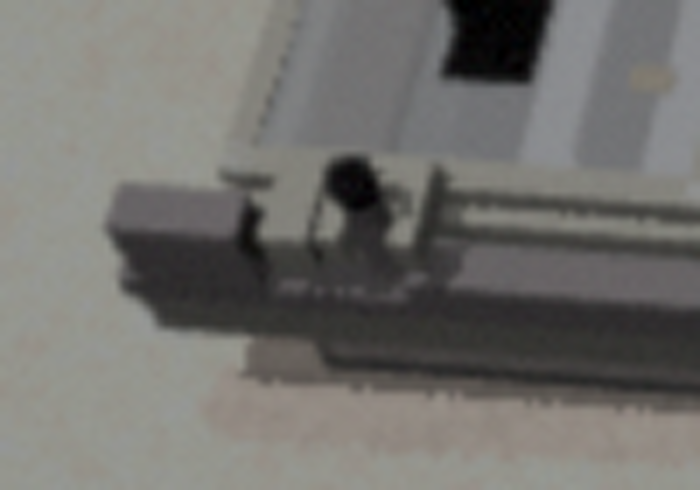

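Compression is about 3.3 mm at 14 N, and the knob at (352,182) is still high. A bit further.

move_arm([
  {"fingers": 0,"translation": [0.28,-0.96,0],"turn": 0},
])

```text
t: 11.32
eef_pos: [0.5031, -0.2556, 0.1352]
tool_rot: [-0.001, 0.8, -0.6, -0.003]
contact_force: [-9.4, 12.5, 7.9]
gripper_width: -0.002
```

move_arm([
  {"fingers": 0,"translation": [0.28,-0.96,0],"turn": 0},
])

```text
t: 11.45
eef_pos: [0.5032, -0.2561, 0.1352]
tool_rot: [-0.001, 0.8, -0.6, -0.003]
contact_force: [-10.0, 14.3, 8.3]
gripper_width: -0.001
```

```bash
python3 - <<'E'
from st import *
st()
im=read_camera("scene"); cv2.imwrite("pics/s9.png",cv2.resize(im[180:250,80:180],None,fx=7,fy=7,interpolation=cv2.INTER_CUBIC))
E
```

```text
t 11.45 pos [ 0.5032 -0.2561  0.1352] E mm [ -1.3 -61.9] push 16.5 lat -5.7 z 8.3 torq [ 2.62  1.84 -0.08]
```

View pics/s9.png

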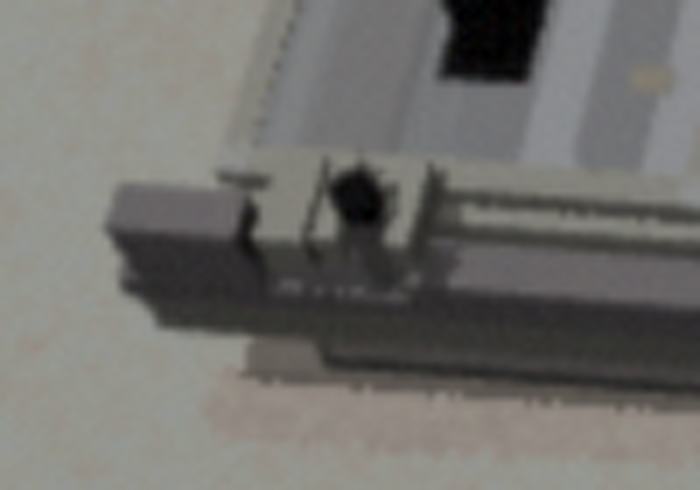

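The knob dropped from row 182 to 197 of the crop, at 16.5 N: latched. I'll back the fingers off and check that it holds by itself.

move_arm([
  {"fingers": 0,"translation": [-0.55,1.92,0],"turn": 0},
  {"fingers": 0,"translation": [-0.55,1.92,0],"turn": 0},
  {"fingers": 0,"translation": [-0.55,1.92,0],"turn": 0},
  {"fingers": 0,"translation": [-1.1,3.84,0],"turn": 0},
  {"fingers": 0,"translation": [-2.2,7.7,0],"turn": 0},
  {"fingers": 0,"translation": [-2.2,7.7,0],"turn": 0},
  {"fingers": 0,"translation": [0,0,0],"turn": 0},
  {"fingers": 0,"translation": [0,0,0],"turn": 0},
])

```text
t: 12.5
eef_pos: [0.4974, -0.235, 0.1354]
tool_rot: [0.0, 0.799, -0.601, 0.0]
contact_force: [-0.0, -0.4, 0.1]
gripper_width: 0.0
```

```bash
python3 - <<'E'
from st import *
st()
im=read_camera("scene"); cv2.imwrite("pics/s10.png",cv2.resize(im[180:250,80:180],None,fx=7,fy=7,interpolation=cv2.INTER_CUBIC))
cv2.imwrite("pics/w10.png",read_camera("wrist"))
E
```

```text
t 12.5 pos [ 0.4974 -0.235   0.1354] E mm [ -1.1 -40.1] push -0.4 lat -0.2 z 0.1 torq [-0.02  0.03 -0.02]
```

View pics/s10.png

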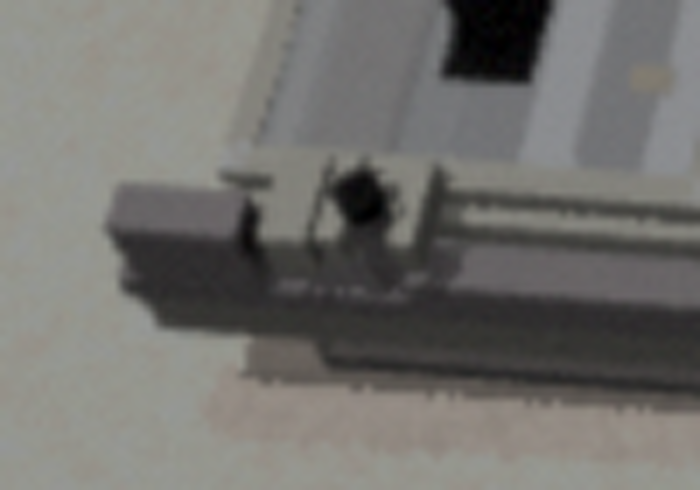

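View pics/w10.png

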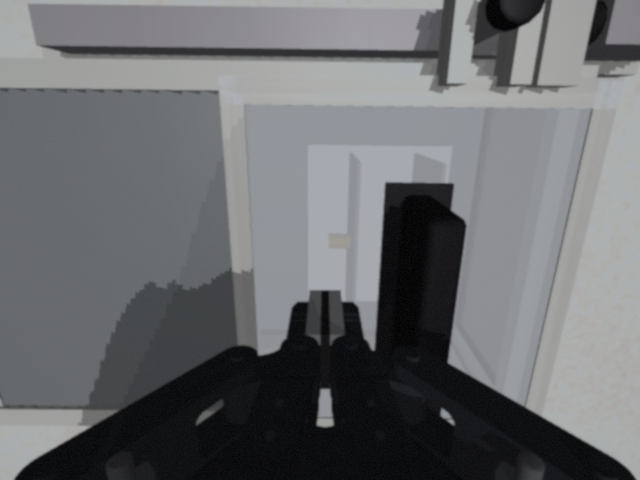

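The guard stays with the tool clear (0 N), the knob is down and the buffer is still against the stop. Now the switch.

move_arm([
  {"fingers": 0,"translation": [0,0,50],"turn": 0},
  {"fingers": 0,"translation": [0,0,55],"turn": 0},
  {"fingers": 0,"translation": [0,20,55],"turn": 0},
  {"fingers": 0,"translation": [-5,50,30],"turn": 0},
  {"fingers": 0,"translation": [-5,55,20],"turn": 0},
  {"fingers": 0,"translation": [-5,55,0],"turn": 0},
  {"fingers": 0,"translation": [-5,55,0],"turn": 0},
  {"fingers": 0,"translation": [-5,55,0],"turn": 0},
  {"fingers": 0,"translation": [-5,45,0],"turn": 0},
  {"fingers": 0,"translation": [0,0,0],"turn": 0},
])

```text
t: 13.85
eef_pos: [0.4665, 0.1041, 0.3457]
tool_rot: [-0.001, 0.801, -0.598, -0.0]
contact_force: [-0.2, -0.4, 0.7]
gripper_width: 0.003
```

```bash
python3 - <<'E'
from st import *
st()
C=cal("wrist"); cv2.imwrite("pics/w11.png",read_camera("wrist")); print(C[1].round(3),-C[1].T@C[2])
for n,z in [("switch_base",0),("switch_tip",.092)]:
    for d in place_of("wrist",n): print(n,round(d["conf"],2),np.round(d["xy"],1),np.round(ray(C,d["xy"],z),4))
E
```

```text
t 13.85 pos [0.4665 0.1041 0.3457] E mm [ 62.6 294.4] push -0.4 lat -0.3 z 0.7 torq [-0.1  -0.02 -0.05]
[[ 0.284 -0.959  0.   ]
 [-0.912 -0.27   0.308]
 [-0.295 -0.088 -0.951]] [0.54426569 0.12704032 0.48935057]
switch_base 0.79 [297.1 139.2] [0.5113 0.1547 0.    ]
switch_base 0.68 [218.5  75.7] [ 0.5571  0.268  -0.    ]
switch_base 0.6 [211.1 250.3] [0.3274 0.2328 0.    ]
switch_tip 0.69 [185.8 109.3] [0.5137 0.2676 0.092 ]
switch_tip 0.61 [273.5 175.6] [0.4731 0.1642 0.092 ]
switch_tip 0.61 [169.5 300.7] [0.2892 0.2492 0.092 ]
```

View pics/w11.png

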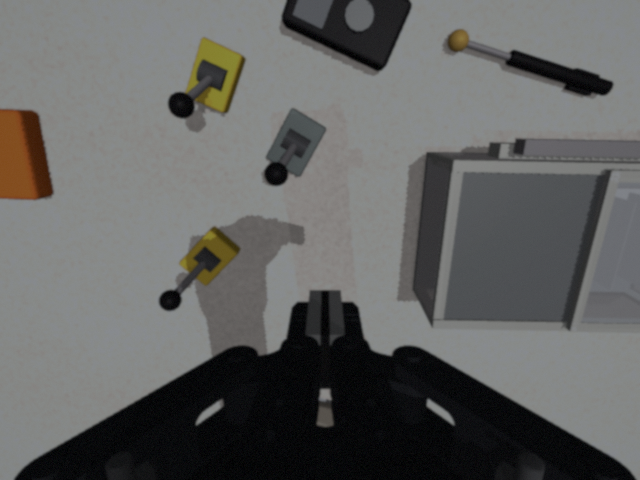

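```bash
python3 - <<'E'
from st import *
C=cal("wrist")
im=cv2.imread("pics/w11.png"); cv2.imwrite("pics/c11.png",cv2.resize(im[90:210,240:360],None,fx=5,fy=5,interpolation=cv2.INTER_CUBIC))
ms=outline_of("wrist","switch_tip")
for d in ms: print("part",d["conf"],d["xy"])
for d in outline_of("wrist","switch_base"):
    m=d["mask"].astype(np.uint8); print(d["conf"],d["xy"],m.sum(), cv2.minAreaRect(cv2.findNonZero(m)))
E
```

```text
part 0.79 [175.8, 293.3]
part 0.73 [279.4, 169.4]
part 0.69 [189.5, 97.4]
0.97 [204.6, 263.0] 2545 ((193.00003051757812, 271.5000305175781), (37.47665786743164, 98.287841796875), 45.0)
0.79 [210.9, 79.9] 3528 ((208.20001220703125, 85.10000610351562), (58.58498001098633, 84.0761489868164), 26.56505012512207)
0.72 [289.0, 147.0] 2809 ((290.6121826171875, 151.15411376953125), (41.85036849975586, 79.18633270263672), 28.92642593383789)
```

View pics/c11.png

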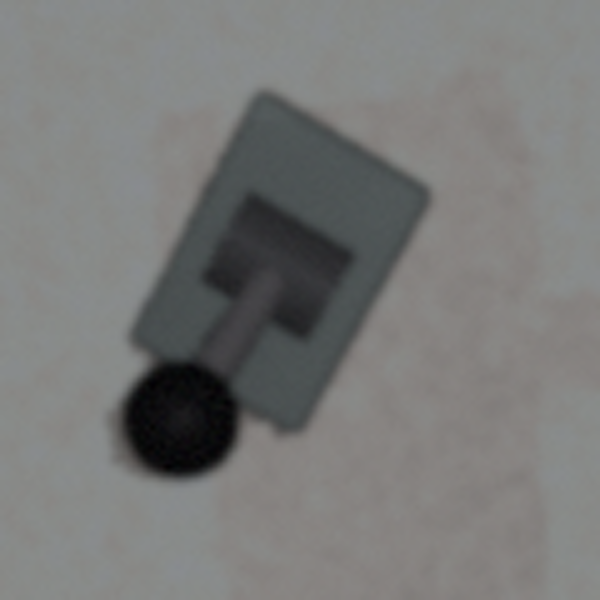

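```bash
python3 - <<'E'
from st import *
C=cal("wrist")
P=[ray(C,(240+x/5,90+y/5),.025) for x,y in [(262,90),(430,190),(300,430),(132,338)]]
P=np.array(P); print(P.round(4),P.mean(0))
for i in range(4): print(np.linalg.norm(P[i]-P[(i+1)%4]))
u=(P[0]+P[1]-P[2]-P[3])[:2]; print("yaw",np.arctan2(u[1],u[0]),u/np.linalg.norm(u))
print("ball",ray(C,(240+181/5,90+417/5),.092), ray(C,(240+181/5,90+417/5),.095))
E
```

```text
[[0.5479 0.1614 0.025 ]
 [0.5368 0.1161 0.025 ]
 [0.4714 0.1318 0.025 ]
 [0.4821 0.1782 0.025 ]] [0.50954407 0.14689619 0.025     ]
0.04664236805796961
0.0673050685321402
0.04762885019625107
0.06793165170596842
yaw -0.2433597418337783 [ 0.97053387 -0.24096472]
ball [0.47774045 0.15590735 0.092     ] [0.47825418 0.15564383 0.095     ]
```

Of the three, only this box is grey (crop confirmed, wrist (296,142)), with centre (0.5095, 0.147), yaw −0.243 and ball at (0.476, 0.156). Measured size is 67×47 mm against 70×50. I'll turn the jaws parallel to its x axis and come down on the −x side of the ball.

move_arm([
  {"fingers": 0,"translation": [-10,15,0],"turn": 0.173},
  {"fingers": 0,"translation": [-10,15,0],"turn": 0.173},
  {"fingers": 0,"translation": [-8,16,0],"turn": 0.173},
  {"fingers": 0,"translation": [-5,16,0],"turn": 0.173},
  {"fingers": 0,"translation": [0,0,0],"turn": 0.173},
  {"fingers": 0,"translation": [0,0,0],"turn": 0.173},
  {"fingers": 0,"translation": [0,0,-50],"turn": 0},
  {"fingers": 0,"translation": [0,0,-50],"turn": 0},
  {"fingers": 0,"translation": [0,0,-40],"turn": 0},
  {"fingers": 0,"translation": [0,0,0],"turn": 0},
])

```text
t: 15.35
eef_pos: [0.4327, 0.1602, 0.203]
tool_rot: [0.001, 0.992, -0.126, -0.003]
contact_force: [0.7, 0.1, -0.4]
gripper_width: -0.0
```

```bash
python3 - <<'E'
from st import *
st(); o=get_obs(); q=o["tool_rot"]; print(q,2*np.arctan2(q[2],q[1]),o["q"].round(2))
C=cal("wrist"); cv2.imwrite("pics/w12.png",read_camera("wrist"))
E
```

```text
t 15.35 pos [0.4327 0.1602 0.203 ] E mm [ 45.6 357.6] push -0.1 lat 0.7 z -0.4 torq [ 0.02 -0.01 -0.01]
[ 0.00124519  0.9920295  -0.12596799 -0.00282421] -0.2526082784435141 [ 0.15  0.23 -0.72  2.04  0.19  0.94 -0.92]
```

View pics/w12.png

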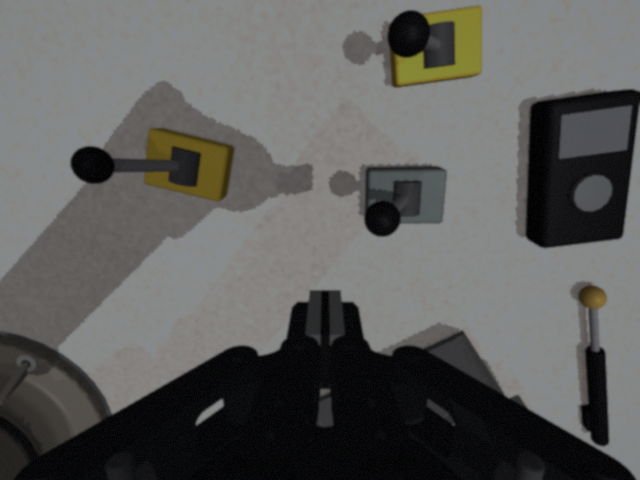

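```bash
python3 - <<'E'
from st import *
C=cal("wrist"); print(ray(C,(382,217.5),.092), ray(C,(405,196),.025))
E
```

```text
[0.4791411  0.16177931 0.092     ] [0.50941481 0.15621229 0.025     ]
```

```bash
python3 - <<'E'
from st import *
st()
C=cal("wrist"); im=read_camera("wrist")
for n,z in [("switch_base",0),("switch_tip",.092)]:
    for d in place_of("wrist",n): print(n,round(d["conf"],2),np.round(d["xy"],1),np.round(ray(C,d["xy"],z),4))
st()
g=cv2.inRange(im,(0,0,0),(40,40,40)); cv2.imwrite("pics/w13.png",cv2.resize(im[140:240,340:460],None,fx=5,fy=5))
E
```

```text
t 15.4 pos [0.4341 0.1612 0.2051] E mm [ 47.2 358.3] push 0.2 lat -0.6 z 0.2 torq [ 0.02 -0.03 -0.04]
switch_base 0.85 [429.   53.5] [0.5568 0.2682 0.    ]
switch_base 0.68 [396.6 192.9] [0.5062 0.1549 0.    ]
switch_base 0.59 [193.6 165.1] [0.3245 0.2295 0.    ]
switch_tip 0.8 [405.2  38.9] [0.517  0.2724 0.092 ]
switch_tip 0.69 [376.  222.5] [0.4741 0.1592 0.092 ]
switch_tip 0.69 [ 90.6 167.2] [0.2888 0.2487 0.092 ]
t 15.55 pos [0.4357 0.1625 0.2072] E mm [ 49.1 359. ] push -0.0 lat -0.1 z -0.4 torq [-0.01  0.   -0.  ]
```

View pics/w13.png

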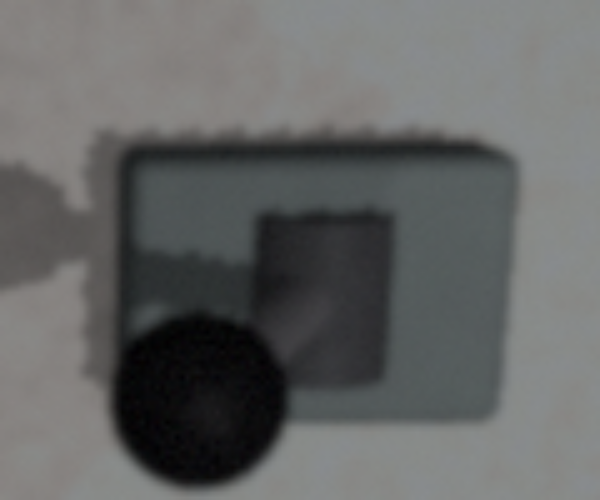

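The arm was still settling, so the first fix was 6–8 mm off. I'll settle, then measure once more.

move_arm([
  {"fingers": 0,"translation": [0,0,0],"turn": 0},
  {"fingers": 0,"translation": [0,0,0],"turn": 0},
  {"fingers": 0,"translation": [0,0,0],"turn": 0},
  {"fingers": 0,"translation": [0,0,0],"turn": 0},
])

```text
t: 16.05
eef_pos: [0.4343, 0.1621, 0.2054]
tool_rot: [-0.0, 0.992, -0.125, 0.0]
contact_force: [0.4, -0.1, -0.2]
gripper_width: -0.003
```

```bash
python3 - <<'E'
from st import *
st()
C=cal("wrist"); im=read_camera("wrist"); st()
np.savez("c14.npz",K=C[0],R=C[1],t=C[2])
cv2.imwrite("pics/w14.png",cv2.resize(im[140:240,340:460],None,fx=5,fy=5))
E
```

```text
t 16.05 pos [0.4343 0.1621 0.2054] E mm [ 47.6 359.1] push -0.2 lat 0.4 z -0.2 torq [ 0.07 -0.04  0.05]
t 16.1 pos [0.4342 0.1622 0.2053] E mm [ 47.6 359.1] push 0.3 lat -0.2 z -0.5 torq [ 0.    0.01 -0.02]
```

View pics/w14.png

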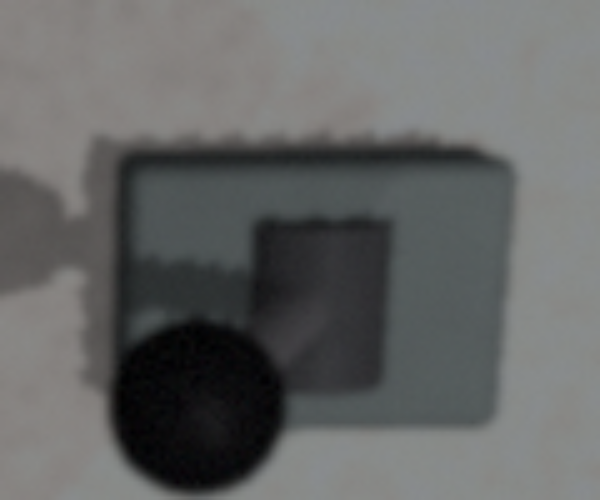

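```bash
python3 - <<'E'
from st import *
z=np.load("c14.npz"); C=(z["K"],z["R"],z["t"])
P=np.array([ray(C,(340+x/5,140+y/5),.025) for x,y in [(516,163),(497,425),(120,422),(130,163)]])
print(P.round(4),P.mean(0)); u=(P[0]+P[1]-P[2]-P[3])[:2]; print([np.linalg.norm(P[i]-P[i-1]).round(4) for i in range(4)],np.arctan2(u[1],u[0]))
print(ray(C,(340+199/5,140+405/5),.092))
E
```

```text
[[0.5468 0.1695 0.025 ]
 [0.5361 0.1222 0.025 ]
 [0.4683 0.1403 0.025 ]
 [0.4804 0.1866 0.025 ]] [0.5078825  0.15462861 0.025     ]
[np.float64(0.0686), np.float64(0.0485), np.float64(0.0702), np.float64(0.0479)] -0.2566375854542614
[0.477496   0.16044581 0.092     ]
```

move_arm([
  {"fingers": 0,"translation": [-5,12,0],"turn": 0},
  {"fingers": 0,"translation": [0,0,-40],"turn": 0},
  {"fingers": 0,"translation": [0,0,-40],"turn": 0},
  {"fingers": 0,"translation": [0,0,-25],"turn": 0},
  {"fingers": 0,"translation": [0,0,-14],"turn": 0},
  {"fingers": 0,"translation": [0,0,0],"turn": 0},
  {"fingers": 0,"translation": [0,0,0],"turn": 0},
])

```text
t: 16.98
eef_pos: [0.4299, 0.1747, 0.0872]
tool_rot: [-0.0, 0.992, -0.125, 0.001]
contact_force: [0.4, -0.6, -0.1]
gripper_width: -0.0
```

```bash
python3 - <<'E'
from st import *
st(); im=read_camera("wrist"); cv2.imwrite("pics/w15.png",im)
im=read_camera("scene"); cv2.imwrite("pics/s15.png",cv2.resize(im[150:310,260:420],None,fx=3.5,fy=3.5))
E
```

```text
t 16.98 pos [0.4299 0.1747 0.0872] E mm [ 46.9 372.4] push -0.7 lat 0.2 z -0.1 torq [ 0.01 -0.02 -0.01]
```

View pics/w15.png

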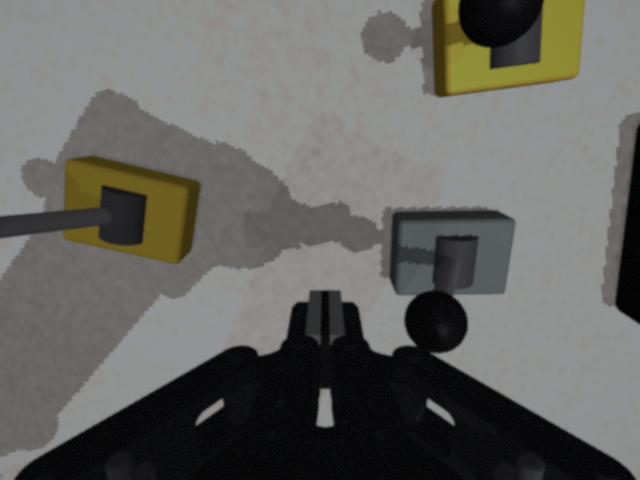

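View pics/s15.png

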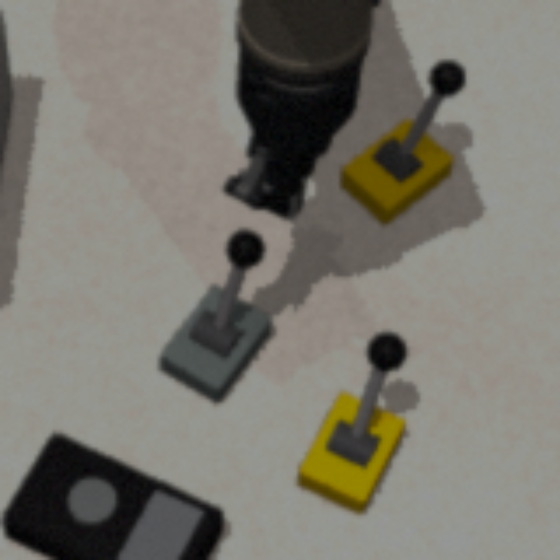

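Fingers stand behind the grey box's ball, the ball being at wrist (436,322). I'll push along (0.969, −0.247).

move_arm([
  {"fingers": 0,"translation": [4.85,-1.24,0],"turn": 0},
  {"fingers": 0,"translation": [4.85,-1.24,0],"turn": 0},
  {"fingers": 0,"translation": [4.85,-1.24,0],"turn": 0},
  {"fingers": 0,"translation": [4.85,-1.24,0],"turn": 0},
  {"fingers": 0,"translation": [4.85,-1.24,0],"turn": 0},
  {"fingers": 0,"translation": [4.85,-1.24,0],"turn": 0},
  {"fingers": 0,"translation": [4.85,-1.24,0],"turn": 0},
  {"fingers": 0,"translation": [4.85,-1.24,0],"turn": 0},
])

```text
t: 18.08
eef_pos: [0.4684, 0.1641, 0.0863]
tool_rot: [-0.0, 0.992, -0.125, 0.0]
contact_force: [-1.8, -0.1, 0.2]
gripper_width: 0.002
```

```bash
python3 - <<'E'
from st import *
st(); im=read_camera("wrist"); cv2.imwrite("pics/w16.png",im)
im=read_camera("scene"); cv2.imwrite("pics/s16.png",cv2.resize(im[150:310,260:420],None,fx=3.5,fy=3.5))
E
```

```text
t 18.07 pos [0.4684 0.1641 0.0863] E mm [ 81.  351.6] push 0.4 lat -1.7 z 0.2 torq [0.05 0.2  0.  ]
```

View pics/w16.png

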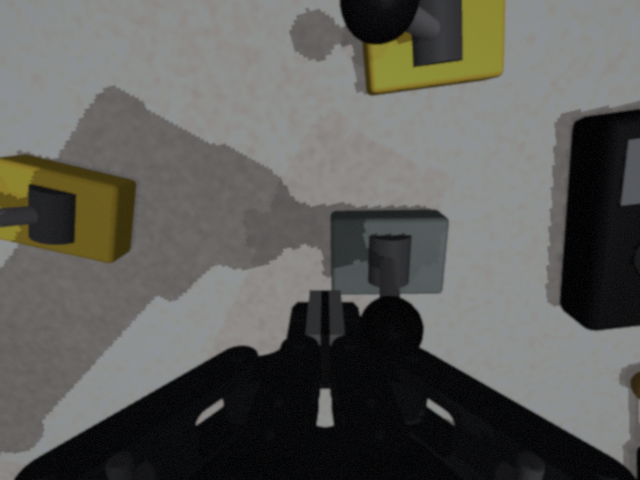

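View pics/s16.png

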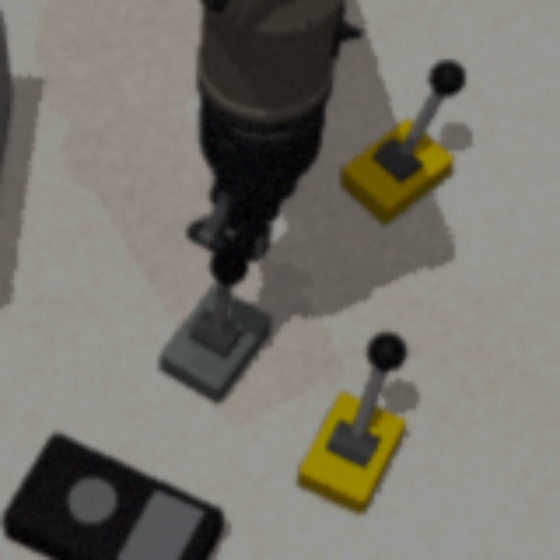

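The lever follows at about 2 N. I'll continue.

move_arm([
  {"fingers": 0,"translation": [4.85,-1.24,0],"turn": 0},
  {"fingers": 0,"translation": [4.85,-1.24,0],"turn": 0},
  {"fingers": 0,"translation": [4.85,-1.24,0],"turn": 0},
  {"fingers": 0,"translation": [4.85,-1.24,0],"turn": 0},
  {"fingers": 0,"translation": [4.85,-1.24,0],"turn": 0},
  {"fingers": 0,"translation": [4.85,-1.24,0],"turn": 0},
  {"fingers": 0,"translation": [4.85,-1.24,0],"turn": 0},
  {"fingers": 0,"translation": [4.85,-1.24,0],"turn": 0},
  {"fingers": 0,"translation": [2.9,-0.75,0],"turn": 0},
])

```text
t: 19.3
eef_pos: [0.51, 0.1533, 0.0862]
tool_rot: [0.0, 0.992, -0.125, -0.0]
contact_force: [-1.8, 0.7, 0.1]
gripper_width: 0.0
```

move_arm([
  {"fingers": 0,"translation": [1.94,-0.5,0],"turn": 0},
  {"fingers": 0,"translation": [1.94,-0.5,0],"turn": 0},
])

```text
t: 19.55
eef_pos: [0.5137, 0.1525, 0.0863]
tool_rot: [0.0, 0.992, -0.125, -0.0]
contact_force: [-0.6, 0.1, -0.2]
gripper_width: 0.004
```

move_arm([
  {"fingers": 0,"translation": [1.94,-0.5,0],"turn": 0},
  {"fingers": 0,"translation": [1.94,-0.5,0],"turn": 0},
])

```text
t: 19.8
eef_pos: [0.5176, 0.1516, 0.0863]
tool_rot: [-0.0, 0.992, -0.125, 0.0]
contact_force: [0.3, -0.3, 0.4]
gripper_width: -0.004
```

```bash
python3 - <<'E'
from st import *
st(); im=read_camera("wrist"); cv2.imwrite("pics/w17.png",im)
im=read_camera("scene"); cv2.imwrite("pics/s17.png",cv2.resize(im[150:310,260:420],None,fx=3.5,fy=3.5))
E
```

```text
t 19.8 pos [0.5176 0.1516 0.0863] E mm [124.8 326. ] push -0.3 lat 0.2 z 0.4 torq [0.05 0.16 0.07]
```

View pics/w17.png

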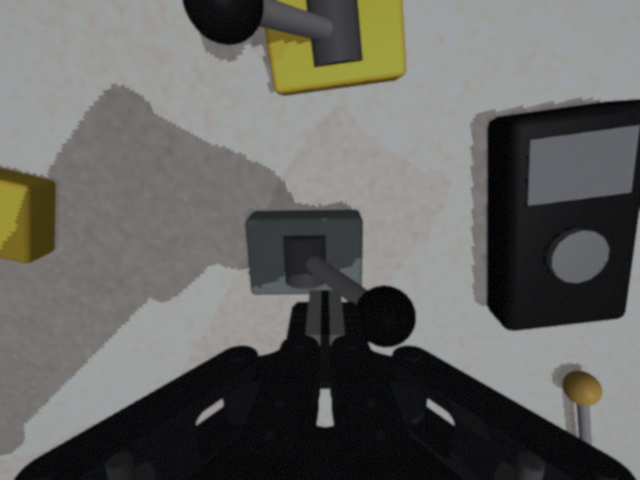

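View pics/s17.png

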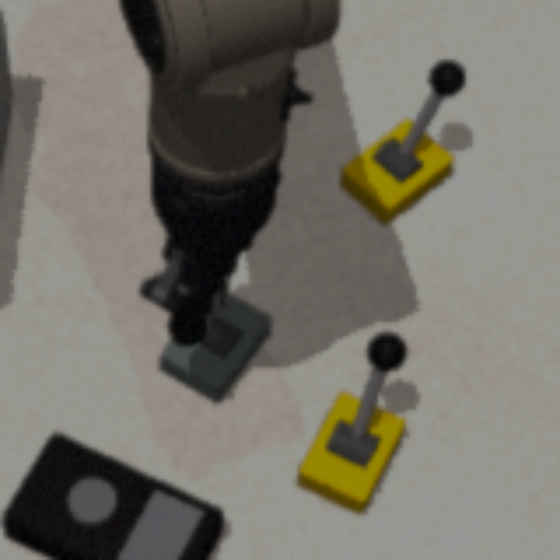

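move_arm([
  {"fingers": 0,"translation": [1.94,-0.5,0],"turn": 0},
  {"fingers": 0,"translation": [1.94,-0.5,0],"turn": 0},
])

```text
t: 20.15
eef_pos: [0.5193, 0.1511, 0.086]
tool_rot: [0.0, 0.992, -0.125, -0.002]
contact_force: [-10.2, 2.2, 6.1]
gripper_width: -0.001
```

move_arm([
  {"fingers": 0,"translation": [1.94,-0.5,0],"turn": 0},
])

```text
t: 20.27
eef_pos: [0.5196, 0.1511, 0.0859]
tool_rot: [0.001, 0.992, -0.124, -0.003]
contact_force: [-14.9, 3.5, 9.7]
gripper_width: -0.001
```

move_arm([
  {"fingers": 0,"translation": [1.94,-0.5,0],"turn": 0},
])

```text
t: 20.4
eef_pos: [0.5198, 0.151, 0.0857]
tool_rot: [0.001, 0.992, -0.124, -0.005]
contact_force: [-20.3, 4.6, 12.2]
gripper_width: -0.001
```

Hard stop reached, at the expected place. I'll back off and rise clear.

move_arm([
  {"fingers": 0,"translation": [-4,1,0],"turn": 0},
  {"fingers": 0,"translation": [-10,2.5,0],"turn": 0},
  {"fingers": 0,"translation": [-15,4,0],"turn": 0},
  {"fingers": 0,"translation": [-20,5,0],"turn": 0},
  {"fingers": 0,"translation": [-10,2,30],"turn": 0},
  {"fingers": 0,"translation": [0,0,50],"turn": 0},
  {"fingers": 0,"translation": [0,0,50],"turn": 0},
  {"fingers": 0,"translation": [0,-10,30],"turn": 0},
  {"fingers": 0,"translation": [0,0,0],"turn": 0},
  {"fingers": 0,"translation": [0,0,0],"turn": 0},
])

```text
t: 21.65
eef_pos: [0.4655, 0.1539, 0.2455]
tool_rot: [0.0, 0.992, -0.125, -0.0]
contact_force: [-0.4, -0.3, 0.3]
gripper_width: 0.004
```

```bash
python3 - <<'E'
from st import *
st(); C=cal("wrist"); im=read_camera("wrist"); cv2.imwrite("pics/w18.png",im)
for n,z in [("switch_base",0),("switch_tip",.092)]:
    for d in place_of("wrist",n): print(n,round(d["conf"],2),np.round(d["xy"],1),np.round(ray(C,d["xy"],z),4))
im=read_camera("scene"); cv2.imwrite("pics/s18.png",im)
cv2.imwrite("pics/s18c.png",cv2.resize(im[180:250,80:180],None,fx=7,fy=7,interpolation=cv2.INTER_CUBIC))
E
```

```text
t 21.65 pos [0.4655 0.1539 0.2455] E mm [ 75.3 342.5] push -0.1 lat -0.5 z 0.3 torq [-0.01  0.01 -0.05]
switch_base 0.8 [177.3 159.8] [0.3264 0.2303 0.    ]
switch_base 0.75 [362.8 186.4] [0.5098 0.1539 0.    ]
switch_base 0.63 [384.8  62.6] [0.5571 0.2671 0.    ]
switch_tip 0.94 [351.7  52.3] [0.5182 0.2716 0.092 ]
switch_tip 0.77 [ 80.  162.2] [0.2877 0.2484 0.092 ]
switch_tip 0.67 [417.4 206.3] [0.5451 0.1444 0.092 ]
```

View pics/w18.png

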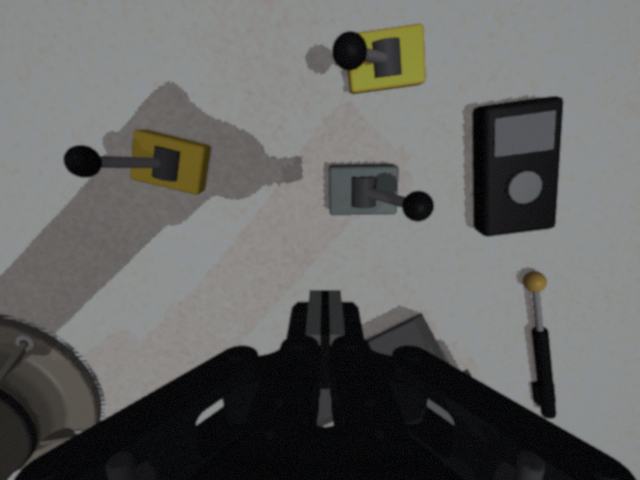

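View pics/s18.png

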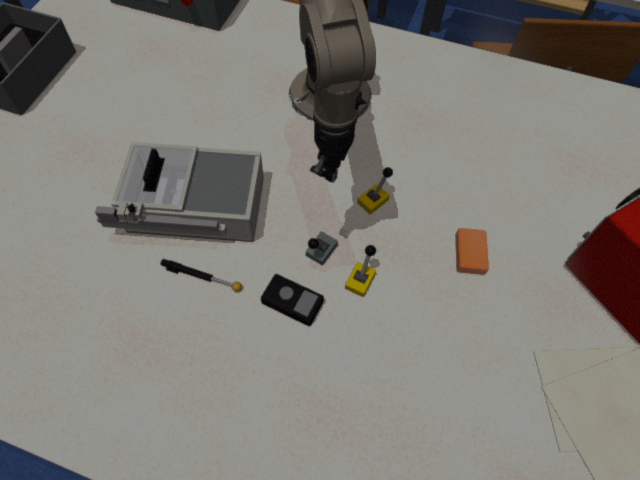

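View pics/s18c.png

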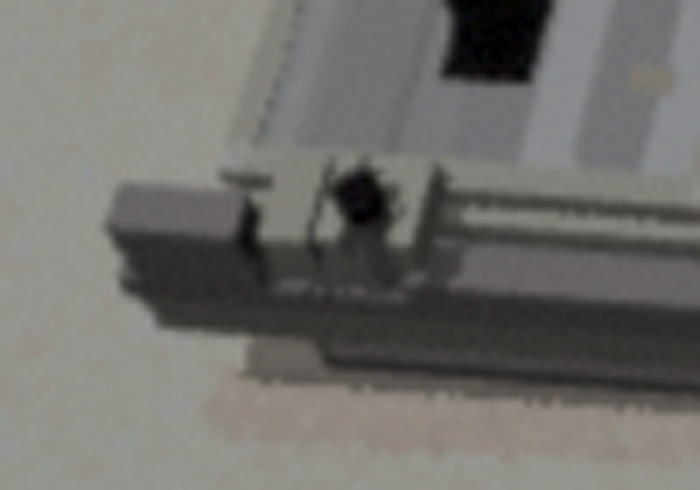

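The lever leans fully to +x: the ball at wrist (418,206) is at (0.545, 0.144), 38 mm past the box centre as it should be. The guard is still latched with the knob down, and the loose things have not moved. Handing in.

```bash
python3 -c "
from station import *
print(hand_in())"
```

```text
the job is handed in; nothing more can be done
None
```

The guard is shut and latched, and the grey switch box's lever is thrown fully over. I handed the job in at about 22 s, with the robot touching nothing.

- **Guard:** I pushed the grip tab with shut fingers against about 3.5 N of drag. The buffer met the stop and the bolt dropped at about 16.5 N of push, below the 25 N that counts as ramming. With the fingers withdrawn, the pictures showed the knob still down and the guard holding by itself, and they showed the same again after the switch was thrown.
- **Switch:** I moved the lever only after that latch check. It ended against its far stop, where I pressed up to about 24 N in all before backing off. That is firmer than it needed, but below the 40 N limit. The last check puts the ball about 38 mm past the box centre on +x, as expected for fully on.
- **Other things:** The yellow look-alikes, rod, sponge and meter look unmoved in the last pictures.
- **Disagreement:** One position fix of the switch was 6–8 mm off because the arm was still settling when I read the calibration. I measured again with the arm at rest before going down to the lever.

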